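Open the isolator, then swing the interlocked gas selector

ROBOT

A 6-joint arm with a two-finger parallel gripper is mounted at the origin on the work surface. World frame = base frame: x ahead of the robot, y to its left, z up, the work surface at z = 0. Lengths are in m, angles in rad, forces in N, time in s.
With the tool pointing down it reaches from about 0.3 to 0.875 m from the base axis. Payload 6.4 kg.
Tool frame: the origin (TCP) lies on the centre line of the jaws, within the pads' length; the fingertips stand ctrl.tip_extent ahead of it and the grasp point (between the pads) lies 8 mm behind it (ctrl.tip_extent is the distance from the TCP to the fingertips, in m); z points along the fingers, y is the line along which they close (so a half turn about z gives the same grasp; the last joint's range is limited). The gripper opens to 85 mm and grips with 20 to 120 N. Pads are 22 mm wide; open, the fingers measure 114 mm over their backs; the gripper's body (76 mm by 85 mm) begins 54 mm behind the grasp point. The pads swing forward as they close: fully open they stand 13 mm farther back than shut.
Start: joints at [-1.351, 0.181, 1.607, -0, 1.354, -0.206], TCP at [0.238, -0.524, 0.242] pointing down, gripper open.
Joint ranges: [-2.99, 2.99], [-0.89, 2.07], [0.3, 2.58], [-1.14, 4.28], [0, 2.63], [-3.12, 3.12]. Speed limits (rad/s): [2.57, 2.57, 3.01, 3.14, 3.14, 3.14].

INTERFACE

Orientations are given as a unit quaternion [w, x, y, z].
In Python, from bench import ctrl gives the robot as it stands.
- The arm moves only by the shell command python3 -m handwheel 'ROWS'. ROWS is JSON, a list of rows, each a list of 7 numbers: the turn, a rotation vector about the tool's x, y, z as a fraction of full scale, then the shift along the tool's x, y, z as a fraction of full scale, then the opening, from 0 (shut) to 1 (fully open). In form: [[rx, ry, rz, x, y, z, jaw], ...]. A call has exactly 8 rows; each row shifts and turns the commanded pose from where the row before left it, along the tool's axes as they then stand; what a row does not reach is not made up. Full scale, the value 1, is 300 mm for a shift and pi rad for a turn. A row lasts 1/10 s, in which the tool goes at most 50 mm and 8.59 degrees, less where a joint would pass 70% of its speed; a pose out of reach is approached as far as the arm can. A call with a number of a shift or a turn outside -1 to 1 is refused whole. A call with a gripper value outside its range is refused whole. The fingers move at their own pace and stop on an object; the grip force is fixed at half the most. Time passes only in rows, so rows that do not move let the fingers close, or fill a call up. It gives the time, the measured TCP pose, the force, the opening and the grip force at its end, in the units of the state.
- ctrl.get_obs(): the state, without advancing time (a new reading comes with each control period).
- ctrl.camera(name): name is "scene" or "side" or "wrist"; returns the picture (400x640x3 uint8, blue, green, red); there is no depth.
- ctrl.camera_model(name): a dict with "camera_matrix" (3x3 intrinsics, pixels), "cam_to_world" (4x4, takes a point from camera to world coordinates). Camera axes: x right, y up, looking along -z (the intrinsics and any distortion apply to the point x, -y, -z); pixel columns grow to the right and rows downward; lengths in m; the calibration is good to about 2 mm. A picture is of the moment at which its call begins: read the wrist's pose just before it. camera_model takes no time and is no camera call; for the wrist camera it gives the pose at the moment of the call.
- ctrl.hand_in(): hands the job in; it is judged then, once.
The state is a dict: "time_s": time; "q": joint angles; "dq": joint speeds; "joint_efforts": joint torques, N m; "eef_pos": TCP position; "eef_rot": TCP orientation; "wrist_force": force on the tool from outside, world axes, zero at the start; "torque": the same for the moment, N m; "opening": opening from 0.0 (shut) to 1.0 (fully open); "grasp_force": force on a finger pad.
Only numpy, scipy, OpenCV 4.12 (cv2) and the standard library are available. Lean on these libraries where they do the work, as an engineer would, in place of code of your own. Each camera call takes 0.05 s, during which the arm holds its last target. There are 200 camera calls.

TASK

Get the torch gas block ready: turn the red-knobbed isolator lever anticlockwise (seen from above) until its plate's yellow nose is pressed firmly home against the rubber buffer, without ramming it. That brings the notch in its brass plate in line with the steel lock pin, so then swing the blue-knobbed selector lever clockwise all the way to its end stop. Do not force the selector pin against the plate, let go of both levers, and leave the rings and tools lying around undisturbed.

Things in the scene. Friction and masses are not known exactly. Their poses are not given: they have to be found in the camera images.
- gas_block: Green metal block fixed to the bench, 150 x 210 mm, deck top 40 mm up. Origin: centre of its underside; x (150 mm side) points to the side with two pipe stubs, z up. It carries both levers, which swing level. Isolator spindle: x 0, y +30 mm; selector spindle: x +35, y -7 mm. Both levers resist by constant friction (isolator 2 N, selector 1.6 N at the knob) and stay where left.
- isolator: Isolator: dark steel arm, 14 mm wide, 66 to 74 mm above the bench, red knob at its end. Origin on its spindle at bench height; x axis along the arm to the knob. The arm starts heading 0.35 to 0.70 rad (anticlockwise from the block's x axis); home lies at 1.20 to 1.90 rad, found only by feel, as the plate is clamped on the spindle at an unmeasured angle. 2 degrees off home still unlocks.
- isolator_spindle (a point): On the isolator's axis, at the middle of the brass plate (54 mm above the bench) that turns with the arm, beneath it: radius 42 mm, 8 mm thick, one 15 mm wide notch in its rim and a yellow nose reaching out to 62 mm radius. With the nose home the notch faces the lock pin.
- isolator_knob (a point): Centre of the red upright cylindrical knob, 20 mm diameter, 40 mm tall (74 to 114 mm above the bench), 75 mm from the isolator spindle.
- buffer: Sprung black rubber buffer, 12 mm across, that stops the yellow nose 52 mm from the spindle; gives 1 mm per 10 N. Origin: centre of its face. Pressed firmly home means at least 8 N on the buffer (8 N push at the knob, along its arc) for some tenths of a second; about 12 N at the knob is right; over 25 N on the buffer (19 N at the knob) is ramming.
- selector (a joint): Angle of the blue-knobbed selector lever, rad: 0 to 0.02 at the start, 0.636 at its hard end stop; grows clockwise seen from above. At 0 its arm points 1.25 rad clockwise from the block's x axis. Until the isolator is home the lock pin meets the plate after about 0.04 rad.
- selector_knob (a point): Centre of the blue upright cylindrical knob, 20 mm diameter, 40 mm tall (74 to 114 mm above the bench), 75 mm from the selector spindle; arm as the isolator's.
- lock_pin: Upright steel roller pin, 10 mm diameter, under the selector's short side arm, 36 mm from the selector spindle; origin on its axis at bench height. As the selector turns it slides into the plate's notch (to 26 mm from the isolator spindle) and traps the isolator. Over 25 N between pin and plate (about 12 N at the selector knob) is forcing it.
- ring_a: Loose gold-coloured ring, 22 mm across, 6 mm tall, on the block's deck; bystander. Origin: centre of its underside.
- ring_b: Second such ring on the deck; bystander.
- brush: Wooden-backed bench brush 170 x 45 x 40 mm; bystander. Origin: centre of its underside.
- tweezers: Steel tweezers 140 mm long, flat on the bench; bystander.
- pliers: Pliers with red handles, 155 mm long, flat on the bench; bystander.
- hammer: Small hammer lying on the bench, wooden handle; bystander.
- flux_jar: Jar with white lid, 56 mm across, 65 mm tall; bystander. Origin: centre of its underside.

How it is judged:
By the outcome, as a careful person would: the job done as asked, in the order asked, and still so for the second after the job is handed in, with the robot touching nothing.
It also fails if it takes over 58 s, if anything falls off the work surface, if the arm or the gripper's body presses on something with over 40 N, if the wrist force passes 120 N, or if a joint passes its speed limit or range.

## Working session

There is one attempt and no reset: what is moved stays moved. The work goes in short steps, Python scripts to look and compute and a shell command to move; the robot and the scene stay as the last step left them, time stands still between calls to the robot, and variables do not carry over. Pictures are saved under pics/ and viewed, at most 10 in all, crops included, and the job is handed in when it is done.

```bash
ls; mkdir -p pics; python3 - <<'E'
from bench import ctrl
import cv2,numpy as np
o=ctrl.get_obs(); print(o, ctrl.tip_extent)
for n in("scene","side"):
    cv2.imwrite(f"pics/{n}0.png",ctrl.camera(n)); m=ctrl.camera_model(n);print(n,m)
E
```

```text
pics
{'time_s': 0.0, 'q': array([-1.35128072e+00,  1.81563080e-01,  1.60801615e+00,  2.37721140e-05,
        1.35380557e+00, -2.06332771e-01]), 'dq': array([-2.03095698e-03, -2.01931898e-04, -9.56119927e-04, -2.91444963e-04,
       -1.01254156e-03,  4.60209005e-05]), 'joint_efforts': array([ 1.38628133e-03, -4.44865322e+01, -3.51338160e+01, -2.29361394e-04,
        8.89305258e-03,  6.17565092e-06]), 'eef_pos': array([ 0.2374142 , -0.52310556,  0.24136781]), 'eef_rot': array([-8.96128878e-04,  9.77417309e-01,  2.11316355e-01,  5.69843539e-06]), 'wrist_force': array([-0.30567061, -0.31497995, -0.06306562]), 'torque': array([-0.02085318, -0.01991433, -0.01041923]), 'grasp_force': 0.0, 'opening': 0.9986828496393935} 0.011
scene {'camera_matrix': array([[361.64634935,   0.        , 320.0596977 ],
       [  0.        , 361.64634935, 198.96767372],
       [  0.        ,   0.        ,   1.        ]]), 'cam_to_world': array([[ 0.73177369, -0.43331878,  0.52606283,  1.03120061],
       [ 0.6813131 ,  0.44484108, -0.5813165 , -0.52880622],
       [ 0.017881  ,  0.78380562,  0.62074876,  0.66605223],
       [ 0.        ,  0.        ,  0.        ,  1.        ]])}
side {'camera_matrix': array([[405.71249505,   0.        , 319.23909621],
       [  0.        , 405.71249505, 197.13133007],
       [  0.        ,   0.        ,   1.        ]]), 'cam_to_world': array([[-0.78687427,  0.40516846, -0.46547546,  0.01395231],
       [-0.61708687, -0.50961675,  0.59957865,  0.69250677],
       [ 0.00571627,  0.75903181,  0.65102844,  0.81638503],
       [ 0.        ,  0.        ,  0.        ,  1.        ]])}
```

View pics/scene0.png

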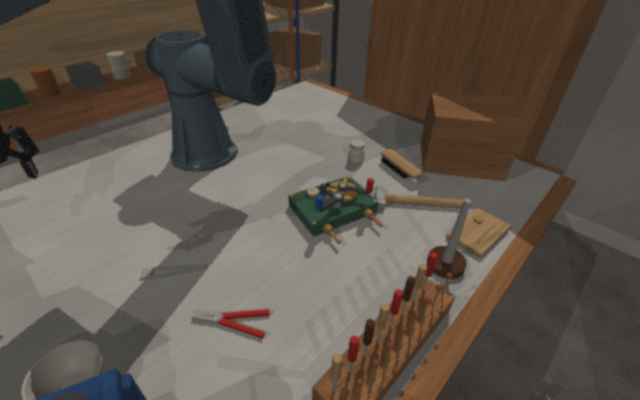

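View pics/side0.png

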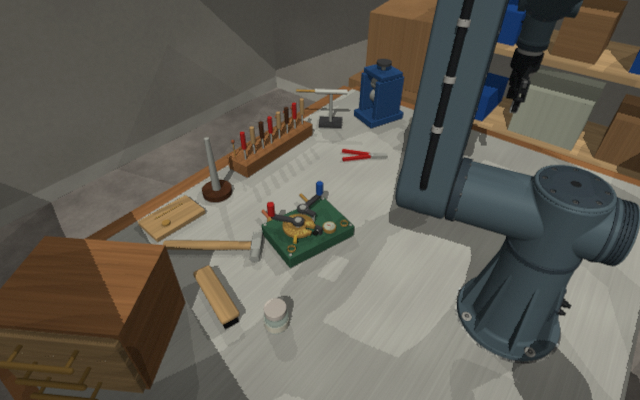

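In the scene view the block is near (335,205), with the red knob at (370,186) and the blue knob at (320,203). In the side view the red knob is at (271,210), the blue at (320,188), and the block near (308,230). The hammer head lies close to the block, by the red knob.

```bash
cat > h.py <<'E'
from bench import ctrl
import cv2,numpy as np
def ray(m,u,v):
    K=m["camera_matrix"];T=m["cam_to_world"]
    d=T[:3,:3]@np.array([(u-K[0,2])/K[0,0],-(v-K[1,2])/K[1,1],-1]);return T[:3,3],d/np.linalg.norm(d)
def plane(m,u,v,z):
    o,d=ray(m,u,v);return o+d*(z-o[2])/d[2]
def tri(rs):
    A=sum(np.eye(3)-np.outer(d,d) for o,d in rs);b=sum((np.eye(3)-np.outer(d,d))@o for o,d in rs)
    return np.linalg.solve(A,b)
def proj(m,p):
    K=m["camera_matrix"];T=m["cam_to_world"];c=T[:3,:3].T@(np.asarray(p)-T[:3,3])
    return K[0,2]+K[0,0]*c[0]/-c[2],K[1,2]-K[1,1]*c[1]/-c[2]
def mask(im,col):
    h=cv2.cvtColor(im,cv2.COLOR_BGR2HSV);H,S,V=[h[...,i].astype(int) for i in range(3)]
    return {"red":((H<6)|(H>172))&(S>170)&(V>70),"blue":(H>105)&(H<130)&(S>150)&(V>60),"green":(H>60)&(H<95)&(S>90)}[col].astype(np.uint8)
def blob(im,col,box):
    M=mask(im,col);B=np.zeros_like(M);x0,y0,x1,y1=box;B[y0:y1,x0:x1]=M[y0:y1,x0:x1]
    n,l,s,c=cv2.connectedComponentsWithStats(B);i=1+np.argmax(s[1:,4]);return c[i],s[i],l==i
E
python3 - <<'E'
from h import *
ims={n:cv2.imread(f"pics/{n}0.png") for n in("scene","side")};ms={n:ctrl.camera_model(n) for n in ims}
box={"scene":{"red":(355,170,382,200),"blue":(308,190,330,215)},"side":{"red":(260,198,280,222),"blue":(310,178,330,198)}}
for c in("red","blue"):
    r=[]
    for n in ims:
        ce,s,_=blob(ims[n],c,box[n][c]);print(c,n,ce,s);r.append(ray(ms[n],*ce))
    print(tri(r))
for n,b in(("scene",(270,165,400,245)),("side",(250,185,370,275))):
    ce,s,M=blob(ims[n],"green",b);h=cv2.convexHull(np.argwhere(M)[:,::-1].astype(np.int32))
    print(n,s,[ (tuple(p[0]),plane(ms[n],*p[0],.04)[:2].round(3)) for p in cv2.approxPolyDP(h,3,True)])
    im=ims[n][b[1]:b[3],b[0]:b[2]];cv2.imwrite(f"pics/{n}c.png",cv2.resize(im,None,fx=5,fy=5,interpolation=cv2.INTER_CUBIC))
E
```

```text
red scene [369.26530612 185.16326531] [367 179   6  14  49]
red side [270.30487805 209.03658537] [267 202   7  15  82]
[0.60100069 0.14463514 0.09353031]
blue scene [318.75  202.125] [316 195   7  15  80]
blue side [318.96923077 188.01538462] [317 182   5  14  65]
[ 0.55410506 -0.00408112  0.0941929 ]
scene [304 198  32  26 145] [((np.int32(334), np.int32(217)), array([0.579, 0.027])), ((np.int32(319), np.int32(223)), array([ 0.567, -0.017])), ((np.int32(306), np.int32(212)), array([ 0.512, -0.01 ])), ((np.int32(307), np.int32(199)), array([0.475, 0.032])), ((np.int32(335), np.int32(212)), array([0.567, 0.044]))]
side [ 262  199   92   68 2165] [((np.int32(353), np.int32(227)), array([0.421, 0.018])), ((np.int32(349), np.int32(236)), array([0.41 , 0.053])), ((np.int32(289), np.int32(266)), array([0.467, 0.228])), ((np.int32(264), np.int32(235)), array([0.589, 0.19 ])), ((np.int32(262), np.int32(225)), array([0.619, 0.166])), ((np.int32(320), np.int32(199)), array([ 0.562, -0.017]))]
```

View pics/sidec.png

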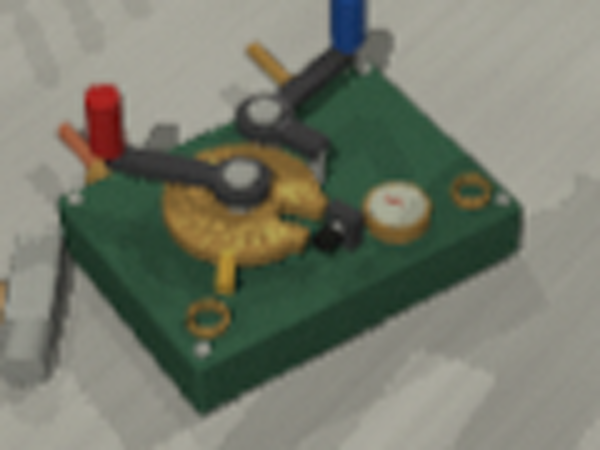

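The side crop shows the brass plate on its spindle at crop (241,178), and the selector spindle at (265,112). The deck corners are at about (62,200), (370,72), (520,205) and (203,372), with the nose at (227,270) and the buffer at (330,235).

```bash
python3 - <<'E'
from h import *
m=ctrl.camera_model("side")
f=lambda u,v,z:plane(m,250+u/5,185+v/5,z)[:2]
L,T,R,B=[f(*p,.04) for p in((62,202),(370,72),(520,205),(203,360))]
print(L,T,R,B,(L+T+R+B)/4); 
for a,b in((B,L),(R,T)): print("x",np.linalg.norm(b-a),np.arctan2(*(b-a)[::-1]))
for a,b in((T,L),(R,B)): print("y",np.linalg.norm(b-a),np.arctan2(*(b-a)[::-1])-np.pi/2)
I=f(241,176,.078);S=f(265,112,.078);r=np.array([.601,.1446]);b=np.array([.5541,-.0041])
print(I,S,np.linalg.norm(I-S),np.arctan2(*(S-I)[::-1])+np.arctan2(37,35))
print(np.linalg.norm(r-I),np.linalg.norm(b-S),np.arctan2(*(r-I)[::-1]),np.arctan2(*(b-S)[::-1])+1.26)
w=ctrl.camera_model("wrist");print(w)
E
```

```text
[0.6171143  0.16631514] [ 0.55189063 -0.0231669 ] [0.4208266  0.01349127] [0.48300657 0.20353512] [0.51820952 0.09004366]
x 0.13917691048696837 -0.27072418510074847
x 0.13609408572812914 -0.2727273270213129
y 0.20039353305248972 -0.33151714425290013
y 0.19995753405760902 -0.3162090990423718
[0.52774338 0.11985732] [0.54997134 0.0735992 ] 0.05132148767504363 -0.3096848597970562
0.07732226307749283 0.07780881719160175 0.3257234734857228 -0.2577097973815854
{'camera_matrix': array([[340.85826573,   0.        , 320.51840508],
       [  0.        , 340.85826573, 195.49356954],
       [  0.        ,   0.        ,   1.        ]]), 'cam_to_world': array([[ 0.41331418,  0.86971937,  0.26973988,  0.30648401],
       [-0.91058604,  0.39544939,  0.12021999, -0.49198397],
       [-0.00211082, -0.29531   ,  0.95539916,  0.37349351],
       [ 0.        ,  0.        ,  0.        ,  1.        ]])}
```

```bash
python3 -m handwheel '[[0,0,0,0.126,-0.0946,0.0083,1],[0,0,0,0.126,-0.0946,0.0083,1],[0,0,0,0.126,-0.0946,0.0083,1],[0,0,0,0.126,-0.0946,0.0083,1],[0,0,0,0.126,-0.0946,0.0083,1],[0,0,0,0.126,-0.0946,0.0083,1],[0,0,0,0.126,-0.0946,0.0083,1],[0,0,0,0.126,-0.0946,0.0083,1]]'
```

```text
time_s: 0.9
eef_pos: [0.4195, -0.1901, 0.2221]
eef_rot: [-0.0, 0.977, 0.211, 0.0]
wrist_force: [1.5, 0.2, -0.2]
opening: 1.0
grasp_force: 0.0
```

```bash
python3 -m handwheel '[[0,0,0,0.126,-0.0946,0.0083,1],[0,0,0,0.126,-0.0946,0.0083,1],[0,0,0,0.126,-0.0946,0.0083,1],[0,0,0,0.126,-0.0946,0.0083,1],[0,0,0,0.126,-0.0946,0.0083,1],[0,0,0,0.126,-0.0946,0.0083,1],[0,0,0,0.126,-0.0946,0.0083,1],[0,0,0.032,0.126,-0.0946,0.0083,1]]'
```

```text
time_s: 1.7
eef_pos: [0.6011, 0.1416, 0.2018]
eef_rot: [0.0, 0.987, 0.161, -0.0]
wrist_force: [1.3, 0.3, 0.2]
opening: 0.999
grasp_force: 0.0
```

Accurate motion. One close look with the wrist camera.

```bash
python3 -m handwheel '[[0,0,0,0,0,0,1],[0,0,0,0,0,0,1],[0,0,0,0,0,0,1],[0,0,0,0,0,0,1],[0,0,0,0,0,0,1],[0,0,0,0,0,0,1],[0,0,0,0,0,0,1],[0,0,0,0,0,0,1]]'; python3 - <<'E'
from h import *
m=ctrl.camera_model("wrist");im=ctrl.camera("wrist");cv2.imwrite("pics/w1.png",im)
np.save("w1.npy",m,allow_pickle=True)
for n,p in dict(red=(.601,.1446,.114),blue=(.554,-.004,.114),I=(.528,.119,.075),S=(.551,.0735,.075)).items(): print(n,proj(m,p))
E
```

```text
time_s: 2.5
eef_pos: [0.6008, 0.1394, 0.2026]
eef_rot: [-0.0, 0.987, 0.162, 0.0]
wrist_force: [-0.4, 0.0, -0.1]
opening: 0.998
grasp_force: 0.0
red (np.float64(313.70490550711054), np.float64(203.45714240475047))
blue (np.float64(479.49846993004803), np.float64(318.0026481811911))
I (np.float64(316.2192050984336), np.float64(274.4524669312853))
S (np.float64(375.38494412194), np.float64(266.9158798051823))
```

View pics/w1.png

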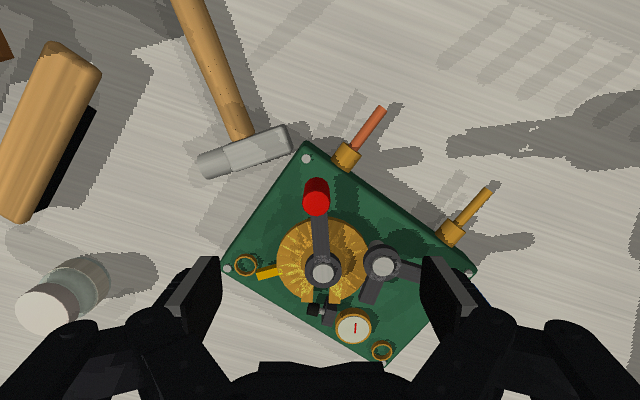

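The wrist view shows the red knob top at about (317,198), the isolator bolt at (322,272), the selector bolt at (383,266), the nose at (267,272) and the buffer near (318,310). The blue knob is hidden behind a finger.

```bash
python3 - <<'E'
from h import *
m=np.load("w1.npy",allow_pickle=True).item()
k=plane(m,317,198,.114)[:2]
for z in(.075,.08,.085):
    I=plane(m,322,272,z)[:2];S=plane(m,383,266,z)[:2]
    print(z,I,S,np.linalg.norm(I-S),np.arctan2(*(S-I)[::-1])+np.arctan2(37,35),k,np.linalg.norm(k-I),np.arctan2(*(k-I)[::-1]))
E
```

```text
0.075 [0.53183143 0.11505572] [0.55388756 0.06767365] 0.052264071386180826 -0.32196252862026953 [0.60542504 0.14370611] 0.07897382122123238 0.37125299832925224
0.08 [0.53454184 0.11599255] [0.55617322 0.06952298] 0.051257555089595466 -0.3219625286202684 [0.60542504 0.14370611] 0.0761082697467649 0.37270208219200135
0.085 [0.53725226 0.11692938] [0.55845887 0.07137231] 0.05025103879301005 -0.3219625286202693 [0.60542504 0.14370611] 0.07324289059281876 0.37426455051483737
```

```bash
python3 -m handwheel '[[0,0,0,0.013,-0.012,0.074,1],[0,0,0,0,0,0.074,1],[0,0,0,0,0,0.074,1],[0,0,0,0,0,0.074,1],[0,0,0,0,0,0.073,1],[0,0,0,0,0,0,1],[0,0,0,0,0,0,0.6],[0,0,0,0,0,0,0.2]]'
```

```text
time_s: 3.35
eef_pos: [0.6044, 0.1444, 0.0933]
eef_rot: [0.0, 0.987, 0.162, 0.001]
wrist_force: [1.1, 0.1, -0.1]
opening: 0.693
grasp_force: 0.0
```

```bash
python3 -m handwheel '[[0,0,0,0,0,0,0.1],[0,0,0,0,0,0,0.1],[0,0,0,0,0,0,0.1],[0,0,0,0,0,0,0.1],[0,0,0,0,0,0,0.1],[0,0,0,0,0,0,0.1],[0,0,0,0,0,0,0.1],[0,0,0,0,0,0,0.1]]'; python3 - <<'E'
from h import *
im=ctrl.camera("wrist");cv2.imwrite("pics/w2.png",im)
E
```

```text
time_s: 4.15
eef_pos: [0.6039, 0.1444, 0.0929]
eef_rot: [0.0, 0.987, 0.162, 0.001]
wrist_force: [-1.5, -0.2, 6.5]
opening: 0.215
grasp_force: 58.4
```

View pics/w2.png

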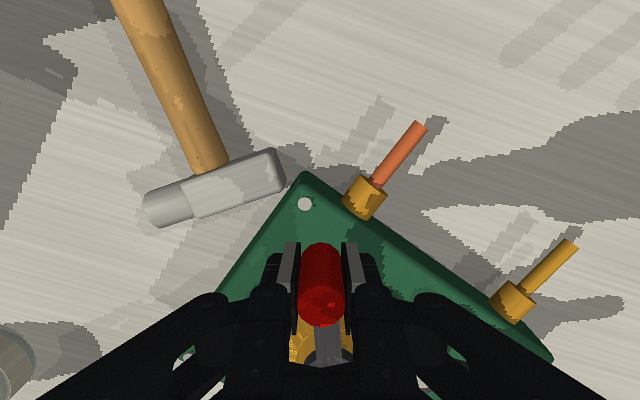

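The jaws hold the red knob centrally at (320,280). Before moving I'll get a rough travel estimate from the nose and buffer pixels.

```bash
python3 - <<'E'
from h import *
m=np.load("w1.npy",allow_pickle=True).item();I=np.array([.5333,.1176])
for n,u,v in(("nose",262,274),("nose in",277,270),("notch?",318,296),("buf",313,309),("bufR",330,316)):
    for z in(.054,.06):
        p=plane(m,u,v,z)[:2]-I;print(n,z,np.linalg.norm(p).round(4),np.arctan2(p[1],p[0])%6.283)
im=cv2.imread("pics/w1.png")[230:340,230:410];cv2.imwrite("pics/w1c.png",cv2.resize(im,None,fx=4,fy=4,interpolation=cv2.INTER_CUBIC))
E
python3 -m handwheel '[[0,0,-0.027,0,-0.0125,0,0.1],[0,0,-0.0159,-0.0003,-0.0125,0,0.1],[0,0,-0.0159,-0.0003,-0.0125,0,0.1],[0,0,-0.0159,-0.0003,-0.0125,0,0.1],[0,0,-0.0159,-0.0003,-0.0125,0,0.1],[0,0,-0.0159,-0.0003,-0.0125,0,0.1],[0,0,-0.0159,-0.0003,-0.0125,0,0.1],[0,0,0,0,0,0,0.1]]'
```

```text
nose 0.054 0.0561 2.1918668345426444
nose 0.06 0.054 2.136403853715145
nose in 0.054 0.0414 2.1946511390099537
nose in 0.06 0.0397 2.119170426318628
notch? 0.054 0.0399 3.423272390049628
notch? 0.06 0.0359 3.4199705230011954
buf 0.054 0.0546 3.3461733417349135
buf 0.06 0.0503 3.3390309928455197
bufR 0.054 0.0629 3.623569792569511
bufR 0.06 0.0585 3.6322491060453395
time_s: 5.0
eef_pos: [0.5886, 0.1679, 0.0928]
eef_rot: [-0.001, 0.937, 0.348, -0.001]
wrist_force: [-9.4, 1.9, 11.6]
opening: 0.216
grasp_force: 59.2
```

View pics/w1c.png

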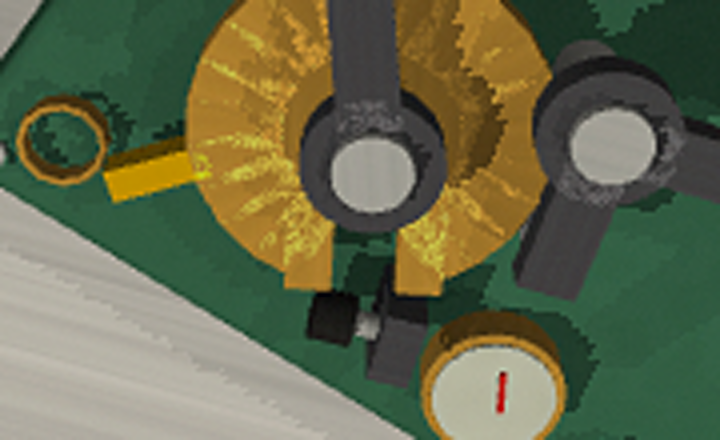

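The buffer's face is at crop (308,313) and the nose at (150,170), so the estimated travel to home is about 1.0 rad. About 0.37 rad is done.

```bash
python3 -m handwheel '[[0,0,-0.0159,-0.0003,-0.0125,0,0.1],[0,0,-0.0159,-0.0003,-0.0125,0,0.1],[0,0,-0.0159,-0.0003,-0.0125,0,0.1],[0,0,-0.0159,-0.0003,-0.0125,0,0.1],[0,0,-0.008,-0.0002,-0.0062,0,0.1],[0,0,0,0,0,0,0.1],[0,0,0,0,0,0,0.1],[0,0,0,0,0,0,0.1]]'
cat > f.py <<'E'
from h import *
import sys
c=np.array(eval(sys.argv[1]));o=ctrl.get_obs();p=o["eef_pos"][:2]-c;r=np.hypot(*p);a=np.arctan2(p[1],p[0]);F=o["wrist_force"]
print("r %.4f ang %.4f Ftan(ccw) %.2f Frad %.2f Fz %.2f"%(r,a,-F[0]*np.sin(a)+F[1]*np.cos(a),F[0]*np.cos(a)+F[1]*np.sin(a),F[2]),"tool x heading",2*np.arctan2(o["eef_rot"][2],o["eef_rot"][1]),"tq",o["torque"].round(2),"q6",o["q"][5])
E
python3 f.py .5333,.1176
```

```text
time_s: 5.8
eef_pos: [0.5783, 0.1778, 0.0927]
eef_rot: [0.0, 0.893, 0.45, 0.0]
wrist_force: [-1.8, -3.5, 7.0]
opening: 0.214
grasp_force: 59.8
r 0.0752 ang 0.9287 Ftan(ccw) -0.64 Frad -3.89 Fz 7.02 tool x heading 0.934036587525506 tq [-0.3   0.41 -0.15] q6 0.7397681293342693
```

```bash
python3 -m handwheel '[[0,0,-0.0159,-0.001,-0.0125,0,0.1],[0,0,-0.0159,-0.0006,-0.0125,0,0.1],[0,0,-0.0159,-0.0003,-0.0125,0,0.1],[0,0,-0.008,-0.0002,-0.0062,0,0.1],[0,0,0,0,0,0,0.1],[0,0,0,0,0,0,0.1],[0,0,0,0,0,0,0.1],[0,0,0,0,0,0,0.1]]';python3 f.py .5333,.1176
```

```text
time_s: 6.6
eef_pos: [0.5666, 0.1849, 0.0927]
eef_rot: [-0.0, 0.85, 0.527, 0.0]
wrist_force: [-3.9, -1.7, 8.1]
opening: 0.219
grasp_force: 59.9
r 0.0751 ang 1.1110 Ftan(ccw) 2.75 Frad -3.24 Fz 8.15 tool x heading 1.1091671157600091 tq [-0.02  0.61 -0.09] q6 0.5779586437433339
```

```bash
python3 -m handwheel '[[0,0,-0.0025,-0.0005,-0.002,0,0.1],[0,0,-0.0025,-0.0005,-0.002,0,0.1],[0,0,-0.0025,0,-0.002,0,0.1],[0,0,-0.0025,0,-0.002,0,0.1],[0,0,-0.0025,0,-0.002,0,0.1],[0,0,-0.0025,0,-0.002,0,0.1],[0,0,0,0,0,0,0.1],[0,0,0,0,0,0,0.1]]';python3 f.py .5333,.1176;python3 -m handwheel '[[0,0,-0.0025,0,-0.002,0,0.1],[0,0,-0.0025,0,-0.002,0,0.1],[0,0,-0.0025,0,-0.002,0,0.1],[0,0,-0.0025,0,-0.002,0,0.1],[0,0,-0.0025,0,-0.002,0,0.1],[0,0,0,0,0,0,0.1],[0,0,0,0,0,0,0.1],[0,0,0,0,0,0,0.1]]';python3 f.py .5333,.1176
```

```text
time_s: 7.4
eef_pos: [0.5635, 0.1863, 0.0928]
eef_rot: [-0.0, 0.838, 0.546, 0.0]
wrist_force: [-1.8, -1.2, 7.3]
opening: 0.215
grasp_force: 59.8
r 0.0750 ang 1.1564 Ftan(ccw) 1.18 Frad -1.80 Fz 7.30 tool x heading 1.1560408869869208 tq [ 0.08  0.55 -0.21] q6 0.5337982370320521
time_s: 8.2
eef_pos: [0.5607, 0.1875, 0.0927]
eef_rot: [-0.0, 0.827, 0.563, 0.0]
wrist_force: [-2.3, -1.0, 7.9]
opening: 0.217
grasp_force: 59.8
r 0.0751 ang 1.1974 Ftan(ccw) 1.81 Frad -1.75 Fz 7.86 tool x heading 1.195387989663792 tq [ 0.11  0.47 -0.17] q6 0.4970918113709434
```

```bash
python3 -m handwheel '[[0,0,-0.0025,0,-0.002,0,0.1],[0,0,-0.0025,0,-0.002,0,0.1],[0,0,-0.0025,0,-0.002,0,0.1],[0,0,-0.0025,0,-0.002,0,0.1],[0,0,-0.0025,0,-0.002,0,0.1],[0,0,0,0,0,0,0.1],[0,0,0,0,0,0,0.1],[0,0,0,0,0,0,0.1]]';python3 f.py .5333,.1176
```

```text
time_s: 9.0
eef_pos: [0.5579, 0.1885, 0.0928]
eef_rot: [-0.0, 0.815, 0.579, 0.0]
wrist_force: [-3.3, -0.9, 8.5]
opening: 0.216
grasp_force: 59.8
r 0.0751 ang 1.2374 Ftan(ccw) 2.85 Frad -1.96 Fz 8.52 tool x heading 1.2345747677950136 tq [ 0.09  0.56 -0.19] q6 0.4602660873405891
```

```bash
python3 -m handwheel '[[0,0,-0.0025,0,-0.002,0,0.1],[0,0,-0.0025,0,-0.002,0,0.1],[0,0,-0.0025,0,-0.002,0,0.1],[0,0,-0.0025,0,-0.002,0,0.1],[0,0,-0.0025,0,-0.002,0,0.1],[0,0,0,0,0,0,0.1],[0,0,0,0,0,0,0.1],[0,0,0,0,0,0,0.1]]';python3 f.py .5333,.1176
```

```text
time_s: 9.8
eef_pos: [0.555, 0.1895, 0.0927]
eef_rot: [-0.0, 0.804, 0.595, 0.0]
wrist_force: [-2.5, -0.8, 7.5]
opening: 0.215
grasp_force: 59.8
r 0.0751 ang 1.2782 Ftan(ccw) 2.16 Frad -1.44 Fz 7.49 tool x heading 1.2737886852342442 tq [ 0.03  0.54 -0.19] q6 0.42328608740510487
```

```bash
python3 -m handwheel '[[0,0,-0.0025,0,-0.002,0,0.1],[0,0,-0.0025,0,-0.002,0,0.1],[0,0,-0.0025,0,-0.002,0,0.1],[0,0,-0.0025,0,-0.002,0,0.1],[0,0,-0.0025,0,-0.002,0,0.1],[0,0,0,0,0,0,0.1],[0,0,0,0,0,0,0.1],[0,0,0,0,0,0,0.1]]';python3 f.py .5333,.1176
```

```text
time_s: 10.6
eef_pos: [0.552, 0.1903, 0.0928]
eef_rot: [-0.0, 0.792, 0.61, 0.0]
wrist_force: [-3.1, -1.2, 7.5]
opening: 0.214
grasp_force: 59.8
r 0.0751 ang 1.3186 Ftan(ccw) 2.72 Frad -1.96 Fz 7.50 tool x heading 1.3130445802627333 tq [ 0.03  0.57 -0.27] q6 0.38609747940714023
```

```bash
python3 -m handwheel '[[0,0,-0.0025,0,-0.002,0,0.1],[0,0,-0.0025,0,-0.002,0,0.1],[0,0,-0.0025,0,-0.002,0,0.1],[0,0,-0.0025,0,-0.002,0,0.1],[0,0,0,0,0,0,0.1],[0,0,0,0,0,0,0.1],[0,0,0,0,0,0,0.1],[0,0,0,0,0,0,0.1]]';python3 f.py .5333,.1176
```

```text
time_s: 11.4
eef_pos: [0.5497, 0.1909, 0.0927]
eef_rot: [-0.0, 0.782, 0.623, 0.0]
wrist_force: [-3.0, -1.6, 8.5]
opening: 0.213
grasp_force: 59.9
r 0.0751 ang 1.3512 Ftan(ccw) 2.55 Frad -2.21 Fz 8.46 tool x heading 1.3444297016041908 tq [ 0.02  0.68 -0.22] q6 0.35626539914304367
```

Approaching the expected home; smaller steps (about 2.4 mm per call).

```bash
python3 -m handwheel '[[0,0,-0.0025,0,-0.002,0,0.1],[0,0,-0.0025,0,-0.002,0,0.1],[0,0,-0.0025,0,-0.002,0,0.1],[0,0,-0.0025,0,-0.002,0,0.1],[0,0,0,0,0,0,0.1],[0,0,0,0,0,0,0.1],[0,0,0,0,0,0,0.1],[0,0,0,0,0,0,0.1]]';python3 f.py .5333,.1176
```

```text
time_s: 12.2
eef_pos: [0.5473, 0.1914, 0.0928]
eef_rot: [-0.0, 0.773, 0.635, 0.0]
wrist_force: [-3.1, -0.9, 8.6]
opening: 0.215
grasp_force: 59.9
r 0.0751 ang 1.3828 Ftan(ccw) 2.89 Frad -1.47 Fz 8.60 tool x heading 1.3758526091846084 tq [ 0.06  0.6  -0.28] q6 0.3262630608707914
```

```bash
python3 -m handwheel '[[0,0,-0.0025,0,-0.002,0,0.1],[0,0,-0.0025,0,-0.002,0,0.1],[0,0,-0.0025,0,-0.002,0,0.1],[0,0,0,0,0,0,0.1],[0,0,0,0,0,0,0.1],[0,0,0,0,0,0,0.1],[0,0,0,0,0,0,0.1],[0,0,0,0,0,0,0.1]]';python3 f.py .5333,.1176
```

```text
time_s: 13.0
eef_pos: [0.5456, 0.1917, 0.0928]
eef_rot: [-0.0, 0.765, 0.644, 0.0]
wrist_force: [-2.9, -1.2, 8.1]
opening: 0.221
grasp_force: 59.9
r 0.0752 ang 1.4066 Ftan(ccw) 2.65 Frad -1.61 Fz 8.13 tool x heading 1.3993474060304458 tq [ 0.06  0.6  -0.3 ] q6 0.30375698449181876
```

```bash
python3 -m handwheel '[[0,0,-0.0025,0,-0.002,0,0.1],[0,0,-0.0025,0,-0.002,0,0.1],[0,0,-0.0025,0,-0.002,0,0.1],[0,0,-0.0025,0,-0.002,0,0.1],[0,0,0,0,0,0,0.1],[0,0,0,0,0,0,0.1],[0,0,0,0,0,0,0.1],[0,0,0,0,0,0,0.1]]';python3 f.py .5333,.1176
```

```text
time_s: 13.8
eef_pos: [0.5439, 0.1921, 0.0928]
eef_rot: [0.0, 0.755, 0.656, 0.001]
wrist_force: [-0.4, -0.7, 5.9]
opening: 0.214
grasp_force: 59.6
r 0.0752 ang 1.4289 Ftan(ccw) 0.30 Frad -0.70 Fz 5.91 tool x heading 1.4300130218727802 tq [ 0.07  0.23 -0.53] q6 0.27395844685342297
```

```bash
python3 -m handwheel '[[0,0,0,0,0,0,0.1],[0,0,0,0,0,0,0.1],[0,0,0,0,0,0,0.1],[0,0,0,0,0,0,0.1],[0,0,0,0,0,0,0.1],[0,0,0,0,0,0,0.1],[0,0,0,0,0,0,0.1],[0,0,0,0,0,0,0.1]]';python3 f.py .5333,.1176; python3 - <<'E'
from h import *
im=ctrl.camera("side");cv2.imwrite("pics/s2.png",cv2.resize(im[185:275,250:370],None,fx=5,fy=5,interpolation=cv2.INTER_CUBIC))
E
```

```text
time_s: 14.6
eef_pos: [0.5439, 0.1921, 0.0928]
eef_rot: [0.0, 0.755, 0.656, 0.001]
wrist_force: [0.1, -0.9, 5.6]
opening: 0.216
grasp_force: 59.6
r 0.0752 ang 1.4289 Ftan(ccw) -0.21 Frad -0.93 Fz 5.61 tool x heading 1.430034509991557 tq [ 0.06  0.3  -0.49] q6 0.27393703530926705
```

View pics/s2.png

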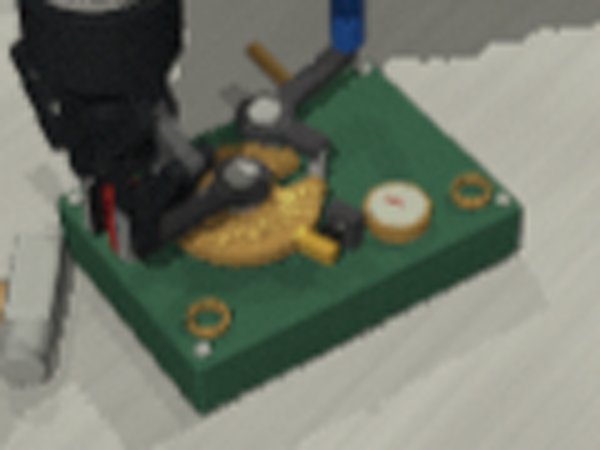

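The side crop shows the yellow nose now touching the buffer at (320,240). The angle also stalled, so contact has begun, and I'll press in small steps.

```bash
python3 -m handwheel '[[0,0,-0.001,0,-0.002,0,0.1],[0,0,-0.001,0,-0.002,0,0.1],[0,0,0,0,0,0,0.1],[0,0,0,0,0,0,0.1],[0,0,0,0,0,0,0.1],[0,0,0,0,0,0,0.1],[0,0,0,0,0,0,0.1],[0,0,0,0,0,0,0.1]]';python3 f.py .5333,.1176
```

```text
time_s: 15.45
eef_pos: [0.5432, 0.1922, 0.0927]
eef_rot: [0.001, 0.753, 0.658, 0.001]
wrist_force: [3.2, 0.5, 5.5]
opening: 0.215
grasp_force: 59.6
r 0.0752 ang 1.4383 Ftan(ccw) -3.12 Frad 0.90 Fz 5.52 tool x heading 1.437340346531692 tq [ 0.04 -0.22 -0.47] q6 0.26748265129321874
```

```bash
python3 -m handwheel '[[0,0,-0.001,0,-0.002,0,0.1],[0,0,-0.001,0,-0.002,0,0.1],[0,0,-0.001,0,-0.002,0,0.1],[0,0,0,0,0,0,0.1],[0,0,0,0,0,0,0.1],[0,0,0,0,0,0,0.1],[0,0,0,0,0,0,0.1],[0,0,0,0,0,0,0.1]]';python3 f.py .5333,.1176
```

```text
time_s: 16.25
eef_pos: [0.5423, 0.1923, 0.0928]
eef_rot: [0.001, 0.75, 0.662, 0.002]
wrist_force: [6.6, 0.1, 3.2]
opening: 0.213
grasp_force: 59.4
r 0.0753 ang 1.4509 Ftan(ccw) -6.52 Frad 0.84 Fz 3.18 tool x heading 1.446828608697705 tq [ 0.11 -0.69 -0.39] q6 0.25877072546011737
```

```bash
python3 -m handwheel '[[0,0,-0.001,0,-0.002,0,0.1],[0,0,-0.001,0,-0.002,0,0.1],[0,0,0,0,0,0,0.1],[0,0,0,0,0,0,0.1],[0,0,0,0,0,0,0.1],[0,0,0,0,0,0,0.1],[0,0,0,0,0,0,0.1],[0,0,0,0,0,0,0.1]]';python3 f.py .5333,.1176
```

```text
time_s: 17.05
eef_pos: [0.5417, 0.1924, 0.0928]
eef_rot: [0.002, 0.747, 0.664, 0.003]
wrist_force: [10.3, -0.4, 1.4]
opening: 0.215
grasp_force: 59.3
r 0.0753 ang 1.4588 Ftan(ccw) -10.25 Frad 0.74 Fz 1.37 tool x heading 1.4530660197888179 tq [ 0.08 -1.06 -0.35] q6 0.2529375441833801
```

Firmly home (about 12 N held 0.5 s). Ease off, then open.

```bash
python3 -m handwheel '[[0,0,0,0,0,0,0.1],[0,0,0.001,0,0.002,0,0.1],[0,0,0.001,0,0.002,0,0.1],[0,0,0.001,0,0.002,0,0.1],[0,0,0.001,0,0.002,0,0.1],[0,0,0.001,0,0.001,0,0.1],[0,0,0,0,0,0,0.1],[0,0,0,0,0,0,0.1]]';python3 f.py .5333,.1176
```

```text
time_s: 17.85
eef_pos: [0.5429, 0.1922, 0.0927]
eef_rot: [0.001, 0.753, 0.658, 0.001]
wrist_force: [4.6, -0.4, 6.4]
opening: 0.214
grasp_force: 59.7
r 0.0753 ang 1.4425 Ftan(ccw) -4.60 Frad 0.19 Fz 6.40 tool x heading 1.4374488079160237 tq [ 0.04 -0.27 -0.42] q6 0.2675998589055903
```

```bash
python3 -m handwheel '[[0,0,0,0,0,0,0.3],[0,0,0,0,0,0,0.5],[0,0,0,0,0,0,0.7],[0,0,0,0,0,0,1],[0,0,0,0,0,0,1],[0,0,0,0,0,-0.05,1],[0,0,0,0,0,-0.15,1],[0,0,0,0,0,-0.16,1]]';python3 f.py .5333,.1176
```

```text
time_s: 18.65
eef_pos: [0.5403, 0.192, 0.2005]
eef_rot: [-0.001, 0.752, 0.659, -0.001]
wrist_force: [1.2, -0.0, -0.4]
opening: 1.001
grasp_force: 0.0
r 0.0748 ang 1.4764 Ftan(ccw) -1.18 Frad 0.09 Fz -0.39 tool x heading 1.4380640418527793 tq [ 0.03 -0.06 -0.03] q6 0.26725846024407596
```

```bash
python3 -m handwheel '[[0,0,0,-0.128,0.0267,0,1],[0,0,0,-0.128,0.0267,0,1],[0,0,0,-0.128,0.0267,0,1],[0,0,0,-0.128,0.0267,0,1],[0,0,0,-0.128,0.0267,0,1],[0,0,-0.042,0,0,0,1],[0,0,0,0,0,0,1],[0,0,0,0,0,0,1]]';python3 f.py .5555,.0717; python3 - <<'E'
from h import *
m=ctrl.camera_model("wrist");im=ctrl.camera("wrist");cv2.imwrite("pics/w3.png",im);np.save("w3.npy",m,allow_pickle=True)
print(blob(im,"blue",(0,0,640,400))[:2],proj(m,(.556,-.0035,.114)),proj(m,(.556,-.0035,.094)))
E
```

```text
time_s: 19.45
eef_pos: [0.5558, -0.0032, 0.2005]
eef_rot: [0.0, 0.708, 0.706, 0.0]
wrist_force: [0.5, -0.3, -0.1]
opening: 1.0
grasp_force: 0.0
r 0.0749 ang -1.5663 Ftan(ccw) 0.51 Frad 0.28 Fz -0.06 tool x heading 1.5669828262830199 tq [ 0.01 -0.1  -0.03] q6 -0.21560910966410193
(array([319.6201373 , 204.19679634]), array([306, 184,  28,  40, 874], dtype=int32)) (np.float64(320.27932586881434), np.float64(207.52297247727702)) (np.float64(320.28223447788395), np.float64(198.5662876924158))
```

View pics/w3.png

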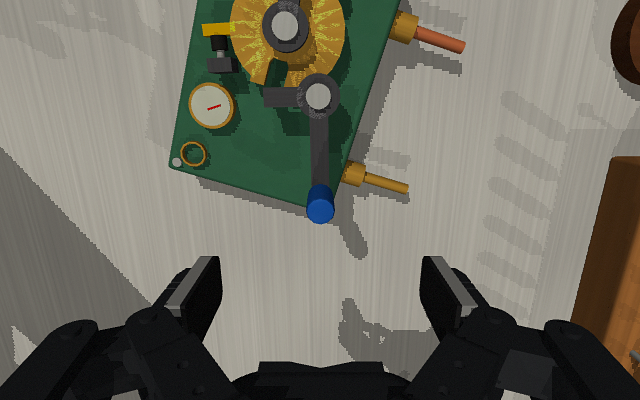

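The wrist view shows the blue knob top at (320,210), within 1 mm of the prediction. The nose at (218,30) rests on the buffer at (219,43), and the notch at (277,70) faces the pin arm. Descend and grip.

```bash
python3 -m handwheel '[[0,0,0,-0.002,0,0.08,1],[0,0,0,0,0,0.08,1],[0,0,0,0,0,0.08,1],[0,0,0,0,0,0.08,1],[0,0,0,0,0,0.038,1],[0,0,0,0,0,0,0.7],[0,0,0,0,0,0,0.4],[0,0,0,0,0,0,0.1]]'; python3 -m handwheel '[[0,0,0,0,0,0,0.1],[0,0,0,0,0,0,0.1],[0,0,0,0,0,0,0.1],[0,0,0,0,0,0,0.1],[0,0,0,0,0,0,0.1],[0,0,0,0,0,0,0.1],[0,0,0,0,0,0,0.1],[0,0,0,0,0,0,0.1]]';python3 f.py .5555,.0717
```

```text
time_s: 20.3
eef_pos: [0.5569, -0.004, 0.0939]
eef_rot: [0.001, 0.707, 0.707, 0.001]
wrist_force: [0.3, -0.3, 0.3]
opening: 0.517
grasp_force: 0.0
time_s: 21.1
eef_pos: [0.5556, -0.0042, 0.0937]
eef_rot: [-0.0, 0.707, 0.707, -0.0]
wrist_force: [-5.0, 0.7, 8.3]
opening: 0.217
grasp_force: 58.3
r 0.0759 ang -1.5691 Ftan(ccw) -5.02 Frad -0.75 Fz 8.29 tool x heading 1.5700040124098298 tq [-0.04  0.91  0.  ] q6 -0.2198663925307304
```

```bash
python3 -m handwheel '[[0,0,0.0042,0,-0.0033,0,0.1],[0,0,0.0042,0,-0.0033,0,0.1],[0,0,0.0042,0,-0.0033,0,0.1],[0,0,0.0042,0,-0.0033,0,0.1],[0,0,0,0,0,0,0.1],[0,0,0,0,0,0,0.1],[0,0,0,0,0,0,0.1],[0,0,0,0,0,0,0.1]]';python3 f.py .5555,.0717
```

```text
time_s: 21.9
eef_pos: [0.5524, -0.0042, 0.0937]
eef_rot: [0.001, 0.726, 0.688, 0.0]
wrist_force: [-2.5, -0.1, 5.4]
opening: 0.211
grasp_force: 58.5
r 0.0759 ang -1.6122 Ftan(ccw) -2.50 Frad 0.19 Fz 5.41 tool x heading 1.5173417948387102 tq [0.01 0.44 0.16] q6 -0.16875634803688602
```

```bash
python3 -m handwheel '[[0,0,0.0042,0,-0.0033,0,0.1],[0,0,0.0042,0,-0.0033,0,0.1],[0,0,0,0,0,0,0.1],[0,0,0,0,0,0,0.1],[0,0,0,0,0,0,0.1],[0,0,0,0,0,0,0.1],[0,0,0,0,0,0,0.1],[0,0,0,0,0,0,0.1]]';python3 f.py .5555,.0717
```

```text
time_s: 22.7
eef_pos: [0.5504, -0.0041, 0.0937]
eef_rot: [0.001, 0.735, 0.678, 0.0]
wrist_force: [-2.5, 0.8, 5.7]
opening: 0.22
grasp_force: 58.5
r 0.0760 ang -1.6378 Ftan(ccw) -2.56 Frad -0.67 Fz 5.68 tool x heading 1.490949921324343 tq [-0.02  0.44  0.07] q6 -0.14295580520792373
```

```bash
python3 -m handwheel '[[0,0,0.0042,0,-0.0033,0,0.1],[0,0,0.0042,0,-0.0033,0,0.1],[0,0,0.0042,0,-0.0033,0,0.1],[0,0,0.0042,0.0003,-0.0033,0,0.1],[0,0,0,0,0,0,0.1],[0,0,0,0,0,0,0.1],[0,0,0,0,0,0,0.1],[0,0,0,0,0,0,0.1]]';python3 f.py .5555,.0717
```

```text
time_s: 23.5
eef_pos: [0.5466, -0.0037, 0.0937]
eef_rot: [0.001, 0.752, 0.659, 0.0]
wrist_force: [-1.8, 0.5, 6.0]
opening: 0.211
grasp_force: 58.5
r 0.0760 ang -1.6887 Ftan(ccw) -1.88 Frad -0.28 Fz 5.97 tool x heading 1.4380759885791086 tq [-0.11  0.41  0.1 ] q6 -0.09082829362946601
```

```bash
python3 -m handwheel '[[0,0,0.0042,0,-0.0033,0,0.1],[0,0,0.0042,0,-0.0033,0,0.1],[0,0,0.0042,0,-0.0033,0,0.1],[0,0,0.0042,0.0003,-0.0033,0,0.1],[0,0,0,0,0,0,0.1],[0,0,0,0,0,0,0.1],[0,0,0,0,0,0,0.1],[0,0,0,0,0,0,0.1]]';python3 f.py .5555,.0717
```

```text
time_s: 24.3
eef_pos: [0.5427, -0.0032, 0.0937]
eef_rot: [0.001, 0.77, 0.639, 0.0]
wrist_force: [-1.5, -0.9, 5.2]
opening: 0.216
grasp_force: 58.6
r 0.0760 ang -1.7401 Ftan(ccw) -1.34 Frad 1.13 Fz 5.21 tool x heading 1.38518239390509 tq [-0.21  0.41  0.12] q6 -0.03835615367720912
```

```bash
python3 -m handwheel '[[0,0,0.006,0.0001,-0.005,0,0.1],[0,0,0.006,0.0001,-0.005,0,0.1],[0,0,0.006,0.0001,-0.005,0,0.1],[0,0,0.006,0.0001,-0.005,0,0.1],[0,0,0.006,0.0001,-0.005,0,0.1],[0,0,0.006,0.0001,-0.005,0,0.1],[0,0,0,0,0,0,0.1],[0,0,0,0,0,0,0.1]]';python3 f.py .5555,.0717
```

```text
time_s: 25.1
eef_pos: [0.5343, -0.0013, 0.0937]
eef_rot: [0.001, 0.805, 0.594, 0.0]
wrist_force: [-1.8, -3.3, 6.0]
opening: 0.215
grasp_force: 58.6
r 0.0760 ang -1.8540 Ftan(ccw) -0.76 Frad 3.69 Fz 6.00 tool x heading 1.2715313159112593 tq [-0.46  0.37 -0.  ] q6 0.07566365207903882
```

```bash
python3 -m handwheel '[[0,0,0.006,0.0001,-0.005,0,0.1],[0,0,0.006,0.0001,-0.005,0,0.1],[0,0,0.006,0.0001,-0.005,0,0.1],[0,0,0.006,0.0001,-0.005,0,0.1],[0,0,0.006,0.0001,-0.005,0,0.1],[0,0,0.006,0.0001,-0.005,0,0.1],[0,0,0,0,0,0,0.1],[0,0,0,0,0,0,0.1]]';python3 f.py .5555,.0717
```

```text
time_s: 25.9
eef_pos: [0.5261, 0.0016, 0.0937]
eef_rot: [0.002, 0.837, 0.547, 0.001]
wrist_force: [-1.0, -4.9, 6.8]
opening: 0.219
grasp_force: 58.6
r 0.0760 ang -1.9679 Ftan(ccw) 1.00 Frad 4.93 Fz 6.76 tool x heading 1.1581161800783861 tq [-0.72  0.28 -0.15] q6 0.19146690686330878
```

```bash
python3 -m handwheel '[[0,0,0.0062,-0.001,-0.005,0,0.1],[0,0,0.0062,-0.001,-0.005,0,0.1],[0,0,0.0062,-0.0005,-0.005,0,0.1],[0,0,0.0062,0,-0.005,0,0.1],[0,0,0.0062,0,-0.005,0,0.1],[0,0,0.0062,0,-0.005,0,0.1],[0,0,0,0,0,0,0.1],[0,0,0,0,0,0,0.1]]';python3 f.py .5555,.0717
```

```text
time_s: 26.7
eef_pos: [0.5181, 0.0056, 0.0937]
eef_rot: [0.001, 0.868, 0.497, 0.001]
wrist_force: [2.8, -2.8, 7.0]
opening: 0.214
grasp_force: 58.7
r 0.0760 ang -2.0855 Ftan(ccw) 3.81 Frad 1.06 Fz 6.95 tool x heading 1.040775077005177 tq [-0.4  -0.08 -0.27] q6 0.31153346184177877
```

```bash
python3 -m handwheel '[[0,0,0.006,0,-0.005,0,0.1],[0,0,0.006,0,-0.005,0,0.1],[0,0,0.006,0,-0.005,0,0.1],[0,0,0.004,0,-0.0033,0,0.1],[0,0,0,0,0,0,0.1],[0,0,0,0,0,0,0.1],[0,0,0,0,0,0,0.1],[0,0,0,0,0,0,0.1]]';python3 f.py .5555,.0717
```

```text
time_s: 27.5
eef_pos: [0.5137, 0.0083, 0.0937]
eef_rot: [0.001, 0.884, 0.467, 0.002]
wrist_force: [3.8, -3.6, 5.8]
opening: 0.216
grasp_force: 58.7
r 0.0759 ang -2.1541 Ftan(ccw) 5.16 Frad 0.92 Fz 5.80 tool x heading 0.9714439627361153 tq [-0.41 -0.24 -0.32] q6 0.38435058204023814
```

```bash
python3 -m handwheel '[[0,0,0.003,0,-0.0025,0,0.1],[0,0,0.003,0,-0.0025,0,0.1],[0,0,0,0,0,0,0.1],[0,0,0,0,0,0,0.1],[0,0,0,0,0,0,0.1],[0,0,0,0,0,0,0.1],[0,0,0,0,0,0,0.1],[0,0,0,0,0,0,0.1]]';python3 f.py .5555,.0717
```

```text
time_s: 28.3
eef_pos: [0.5125, 0.0091, 0.0937]
eef_rot: [0.001, 0.889, 0.458, 0.002]
wrist_force: [3.6, -3.3, 4.3]
opening: 0.218
grasp_force: 58.6
r 0.0759 ang -2.1730 Ftan(ccw) 4.86 Frad 0.72 Fz 4.30 tool x heading 0.95256088030608 tq [-0.49 -0.33 -0.27] q6 0.40436227849694395
```

```bash
python3 -m handwheel '[[0,0,0.002,0,-0.0025,0,0.1],[0,0,0.002,0,-0.0015,0,0.1],[0,0,0,0,0,0,0.1],[0,0,0,0,0,0,0.1],[0,0,0,0,0,0,0.1],[0,0,0,0,0,0,0.1],[0,0,0,0,0,0,0.1],[0,0,0,0,0,0,0.1]]';python3 f.py .5555,.0717
```

```text
time_s: 29.1
eef_pos: [0.5122, 0.0094, 0.0938]
eef_rot: [0.002, 0.892, 0.453, 0.002]
wrist_force: [6.1, -6.1, 2.3]
opening: 0.214
grasp_force: 58.5
r 0.0759 ang -2.1777 Ftan(ccw) 8.46 Frad 1.54 Fz 2.27 tool x heading 0.9402523606419027 tq [-0.6  -0.66 -0.17] q6 0.41759059830581713
```

End-stop contact is felt. Ease off, release, lift and measure the angle.

```bash
python3 -m handwheel '[[0,0,0,0,0.001,0,0.1],[0,0,0,0,0.001,0,0.1],[0,0,0,0,0,0,0.3],[0,0,0,0,0,0,0.6],[0,0,0,0,0,0,1],[0,0,0,0,0,0,1],[0,0,0,0,0,0,1],[0,0,0,0,0,-0.1,1]]'; python3 -m handwheel '[[0,0,0,0,0,-0.13,1],[0,0,0,0,0,-0.13,1],[0,0,0,0.05,0,0,1],[0,0,0,0.1,0,0,1],[0,0,0,0,0,0,1],[0,0,0,0,0,0,1],[0,0,0,0,0,0,1],[0,0,0,0,0,0,1]]'; python3 - <<'E'
from h import *
m=ctrl.camera_model("wrist");im=ctrl.camera("wrist");cv2.imwrite("pics/w4.png",im);np.save("w4.npy",m,allow_pickle=True)
S=np.array([.5555,.0717])
for f in("w3","w4"):
    i=cv2.imread(f"pics/{f}.png");mm=np.load(f+".npy",allow_pickle=True).item();c,s,_=blob(i,"blue",(0,0,640,400));p=plane(mm,*c,.098)[:2]-S
    print(f,c,s,np.hypot(*p),np.arctan2(p[1],p[0]),"spindle px",proj(mm,(*S,.078)))
E
```

```text
time_s: 29.9
eef_pos: [0.5069, 0.0109, 0.1189]
eef_rot: [-0.003, 0.891, 0.454, -0.003]
wrist_force: [-0.7, -0.4, 0.1]
opening: 0.999
grasp_force: 0.0
time_s: 30.7
eef_pos: [0.5361, 0.0462, 0.1998]
eef_rot: [-0.0, 0.891, 0.453, -0.0]
wrist_force: [-0.4, 0.2, 0.1]
opening: 0.995
grasp_force: 0.0
w3 [319.6201373  204.19679634] [306 184  28  40 874] 0.07821166168342727 -1.5706876029695964 spindle px (np.float64(319.18624349521076), np.float64(91.423449375738))
w4 [323.17102397 257.75490196] [311 235  27  45 918] 0.07820652506156288 -2.1838443994795176 spindle px (np.float64(321.5389884874407), np.float64(151.14706302007892))
```

View pics/w4.png

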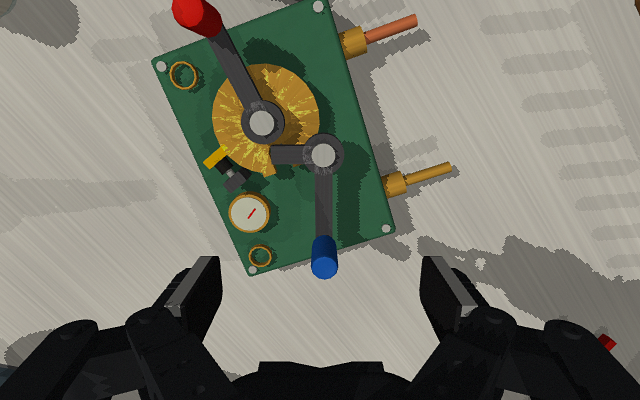

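In the wrist view the pin's side arm sits in the notch, with the nose still on the buffer at (225,163) and the rings in place. The measured swing is about 0.616 rad plus the 0–0.02 start, so I'll regrip and press once more to confirm the hard stop.

```bash
python3 -m handwheel '[[0,0,0,-0.1,0,0,1],[0,0,0,-0.05,0,0,1],[0,0,0,0,0,0.12,1],[0,0,0,0,0,0.12,1],[0,0,0,0,0,0.12,1],[0,0,0,0,0,0,0.7],[0,0,0,0,0,0,0.4],[0,0,0,0,0,0,0.1]]'; python3 -m handwheel '[[0,0,0,0,0,0,0.1],[0,0,0,0,0,0,0.1],[0,0,0,0,0,0,0.1],[0,0,0,0,0,0,0.1],[0,0,0,0,0,0,0.1],[0,0,0,0,0,0,0.1],[0,0,0,0,0,0,0.1],[0,0,0,0,0,0,0.1]]';python3 f.py .5555,.0717
```

```text
time_s: 31.55
eef_pos: [0.5117, 0.0098, 0.0945]
eef_rot: [0.001, 0.891, 0.453, 0.001]
wrist_force: [0.3, -0.1, -0.5]
opening: 0.513
grasp_force: 0.0
time_s: 32.35
eef_pos: [0.5123, 0.0094, 0.0946]
eef_rot: [0.002, 0.891, 0.454, 0.002]
wrist_force: [1.6, -2.7, 7.3]
opening: 0.216
grasp_force: 59.3
r 0.0758 ang -2.1767 Ftan(ccw) 2.81 Frad 1.28 Fz 7.25 tool x heading 0.9417348259820146 tq [-0.43 -0.21  0.06] q6 0.41616980794303293
```

```bash
python3 -m handwheel '[[0,0,0,0,-0.002,0,0.1],[0,0,0,0,-0.001,0,0.1],[0,0,0,0,0,0,0.1],[0,0,0,0,0,0,0.1],[0,0,0,0,0,0,0.1],[0,0,0,0,0,0,0.1],[0,0,0,0,0,0,0.1],[0,0,0,0,0,0,0.1]]';python3 f.py .5555,.0717
```

```text
time_s: 33.15
eef_pos: [0.5123, 0.0094, 0.0946]
eef_rot: [0.003, 0.891, 0.454, 0.002]
wrist_force: [4.9, -4.5, 4.4]
opening: 0.215
grasp_force: 59.0
r 0.0758 ang -2.1769 Ftan(ccw) 6.61 Frad 0.90 Fz 4.38 tool x heading 0.9415635913409794 tq [-0.54 -0.45  0.  ] q6 0.4168772642405395
```

Rigid: 0.9 mm commanded, no movement, so it is on the hard stop. Ease, release, lift.

```bash
python3 -m handwheel '[[0,0,0,0,0.002,0,0.1],[0,0,0,0,0,0,0.1],[0,0,0,0,0,0,0.4],[0,0,0,0,0,0,0.8],[0,0,0,0,0,0,1],[0,0,0,0,0,0,1],[0,0,0,0,0,0,1],[0,0,0,0,0,-0.1,1]]'; python3 -m handwheel '[[0,0,0,0,0,-0.13,1],[0,0,0,0,0,-0.13,1],[0,0,0,0.05,0,0,1],[0,0,0,0.1,0,0,1],[0,0,0,0,0,0,1],[0,0,0,0,0,0,1],[0,0,0,0,0,0,1],[0,0,0,0,0,0,1]]'; python3 - <<'E'
from h import *
im=ctrl.camera("wrist");a=cv2.imread("pics/w4.png")
print(blob(im,"blue",(0,0,640,400))[:2], cv2.absdiff(im,a).mean())
print(ctrl.hand_in())
E
```

```text
time_s: 33.95
eef_pos: [0.5066, 0.0111, 0.1189]
eef_rot: [-0.003, 0.891, 0.454, -0.003]
wrist_force: [-0.0, 0.2, 0.3]
opening: 1.001
grasp_force: 0.0
time_s: 34.75
eef_pos: [0.5358, 0.0464, 0.1998]
eef_rot: [-0.0, 0.891, 0.453, -0.001]
wrist_force: [-0.3, -0.3, 0.2]
opening: 1.0
grasp_force: 0.0
(array([323.65748899, 257.61123348]), array([312, 235,  26,  45, 908], dtype=int32)) 1.94798046875
the job is handed in; nothing more can be done
None
```

The job is handed in at about 35 s: the isolator was pressed home at an estimated 10–15 N at the knob, the selector swung to a stop that did not give when pressed again, and both levers were released with the rings and tools untouched as far as the pictures show.

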